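# Find the rocking corner of a kiln shelf and press its wedge shim home

### The job

The kiln shelf under the plaster mould rocks on the bench. Press down on its corners with the fingertips to find the one that gives, then press the wedge shim of that corner further in under the shelf until it is just snug and the corner can no longer rock, without jacking the shelf up. Leave the other three wedges, the mould, the cup and everything around as they are, and lift nothing.

Things in the scene. Friction and masses are not known exactly. Their poses are not given: they have to be found in the camera images.
- shelf: Kiln shelf, a flat ceramic slab 180 x 260 x 18 mm, 1.7 kg, lying level on four cork pads fixed to the bench and hidden under its corners: 10 mm thick, but one (pad_worn, its place is not told) 3.5 mm thinner. Origin: centre of its underside, 10 mm above the bench; x across it, away from the robot; y along it, to the robot's left; turned up to 0.3 rad.
- far_left_corner (a point): Point on the shelf's top face at its far-left corner (as seen from the robot), 12 mm in from both edges, 28 mm above the bench: a place to press. A firm corner stays; the rocking corner goes down 3 to 4 mm under a light press of about 2 to 4 N and comes back up when let go.
- near_left_corner (a point): Point on the shelf's top face at its near-left corner (as seen from the robot), 12 mm in from both edges, 28 mm above the bench: a place to press. A firm corner stays; the rocking corner goes down 3 to 4 mm under a light press of about 2 to 4 N and comes back up when let go.
- far_right_corner (a point): Point on the shelf's top face at its far-right corner (as seen from the robot), 12 mm in from both edges, 28 mm above the bench: a place to press. A firm corner stays; the rocking corner goes down 3 to 4 mm under a light press of about 2 to 4 N and comes back up when let go.
- near_right_corner (a point): Point on the shelf's top face at its near-right corner (as seen from the robot), 12 mm in from both edges, 28 mm above the bench: a place to press. A firm corner stays; the rocking corner goes down 3 to 4 mm under a light press of about 2 to 4 N and comes back up when let go.
- far_left_heel (a point): Middle of the upright outer face (8 mm up) of the far-left corner's loose beech wedge: 72 mm long, 28 wide, 16 thick here, 4 at the inner end, to which x points. It lies 36 mm to the far side of the shelf's middle line, 8 to 15 mm under its short end. It slides easily until snug, this face then 36 mm outside the shelf's end; pushed with over 6 to 8 N it lifts the shelf. All four look alike.
- near_left_heel (a point): Middle of the upright outer face (8 mm up) of the near-left corner's loose beech wedge: 72 mm long, 28 wide, 16 thick here, 4 at the inner end, to which x points. It lies 36 mm to the near side of the shelf's middle line, 8 to 15 mm under its short end. It slides easily until snug, this face then 36 mm outside the shelf's end; pushed with over 6 to 8 N it lifts the shelf. All four look alike.
- far_right_heel (a point): Middle of the upright outer face (8 mm up) of the far-right corner's loose beech wedge: 72 mm long, 28 wide, 16 thick here, 4 at the inner end, to which x points. It lies 36 mm to the far side of the shelf's middle line, 8 to 15 mm under its short end. It slides easily until snug, this face then 36 mm outside the shelf's end; pushed with over 6 to 8 N it lifts the shelf. All four look alike.
- near_right_heel (a point): Middle of the upright outer face (8 mm up) of the near-right corner's loose beech wedge: 72 mm long, 28 wide, 16 thick here, 4 at the inner end, to which x points. It lies 36 mm to the near side of the shelf's middle line, 8 to 15 mm under its short end. It slides easily until snug, this face then 36 mm outside the shelf's end; pushed with over 6 to 8 N it lifts the shelf. All four look alike.
- mould: Two-part plaster mould, 80 x 80 x 65 mm, 0.6 to 0.9 kg, standing loose on the shelf's middle line at the left or right end. Origin: centre of its underside.
- cup: Stoneware cup, 60 mm across, 58 mm high, standing loose on the shelf at the end away from the mould. Origin: centre of its underside.
- steel_bowl: Bystander: steel bowl, 140 mm across, 55 mm high, on the bench to the left. Origin: centre of its underside.
- glaze_jar: Bystander: closed jar, 64 mm across, 85 mm high, on the bench to the right. Origin: centre of its underside.
Things that resemble listed ones, but are neither listed nor needed, are in the scene too. What is shaped like the part that bears far_left_heel but blue is not meant. Leave any red look-alike of the part that bears near_left_heel alone.

How it is judged:
By the outcome, as a careful person would: the job done as asked, in the order asked, and still so for the second after the job is handed in, with the robot touching nothing.
It also fails if it takes over 64 s, if anything falls off the work surface, if the arm or the gripper's body presses on something with over 40 N, if the wrist force passes 120 N, or if a joint passes its speed limit or range.

### The arm

A 6-joint arm with a two-finger parallel gripper is mounted at the origin on the work surface. World frame = base frame: x ahead of the robot, y to its left, z up, the work surface at z = 0. Lengths are in mm, angles in degrees, forces in N, time in s.
With the tool pointing down it reaches from about 300 to 850 mm from the base axis. Payload 4.2 kg.
Tool frame: the origin (TCP) lies at the very end of the fingers, on their centre line; the grasp point (between the pads) lies 19 mm behind it (env.grasp_offset is the distance from the TCP to the grasp point, in mm); z points along the fingers, y is the line along which they close (so a half turn about z gives the same grasp; the last joint's range is limited). The gripper opens to 91 mm and grips with 3 to 60 N. Pads are 32 mm wide; open, the fingers measure 118 mm over their backs; the gripper's body (76 mm by 178 mm) begins 60 mm behind the grasp point.
Start: joints at [-68.01, 18.312, 89.639, -0, 72.044, -1.146], TCP at [225.932, -528.773, 187.576] pointing down, gripper open.
Joint ranges: [-177.97, 177.97], [-48.28, 115.42], [12.27, 149.76], [-77.06, 257.06], [2.81, 150.46], [-146.56, 146.56]. Speed limits (degrees/s): [147.25, 147.25, 180, 180, 180, 180].

### API

Orientations are given as [roll, pitch, yaw] about the fixed x, y, z axes, in that order (R = Rz(yaw) Ry(pitch) Rx(roll)).
In Python, from workcell import env gives the robot as it stands. The module is installed in compiled form; this text tells all that it offers.
- The arm moves only by the tool send_rows, never from a script. Its argument "motion" is a list of rows, each an object of numbers: "tx", "ty", "tz": the shift along the tool's x, y, z in units of 500 mm (1.0 is 500 mm); "rx", "ry", "rz": the turn, a rotation vector about the tool's x, y, z in units of 30 degrees (1.0 is 30 degrees); "gripper": the closure, from -1 (fully open) to 1 (shut). In form: [{"tx": .., "ty": .., "tz": .., "rx": .., "ry": .., "rz": .., "gripper": ..}, ...]. A call has 1 to 12 rows; each row shifts and turns the commanded pose from where the row before left it, along the tool's axes as they then stand; what a row does not reach is not made up. A row lasts 1/8 s, in which the tool goes at most 62.5 mm and 10.7 degrees, less where a joint would pass 70% of its speed; a pose out of reach is approached as far as the arm can. A call with a number of a shift or a turn outside -1 to 1 is refused whole. A call with a gripper value outside its range is refused whole. The fingers move at their own pace and stop on an object; "grip_force" is the grip in N (left out, the last holds). Time passes only in rows, so rows that do not move let the fingers close. It gives the time, the measured TCP pose, the force, the opening and the grip force at its end, in the units of the state.
- env.state(): the state, without advancing time (a new reading comes with each control period).
- env.grab_frame(name): name is "scene" or "top" or "wrist"; returns a dict with "frame" (480x640x3 uint8, red, green, blue), "vertical_fov" (degrees; the focal length in pixels is half the picture's height over the tangent of half this angle, whatever the lens; pixels are square), "cx", "cy" (the principal point, pixels), "k1" (the pictures are not rectified: a ray, as slopes to the right and down, at radius r is drawn at 1 + k1 r^2 times it, then the intrinsics apply), "rvec" (rotation vector, rad) and "tvec" (3), from world to camera coordinates, as OpenCV has them; the wrist camera has in their place "T_tool_cam" (4x4, takes a point from camera to tool coordinates, whose origin is the TCP and whose axes are the flange's). Camera axes: x right, y down, z forward; pixel columns grow to the right and rows downward; lengths in mm; the calibration is good to about 2 mm. A picture is of the moment at which its call begins: read the wrist's pose just before it. There is no depth.
- env.job_done(): hands the job in; it is judged then, once.
The state is a dict: "time_s": time; "qpos": joint angles; "qvel": joint speeds; "effort": joint torques, N m; "ee_pos": TCP position; "ee_rot": TCP orientation; "force": force on the tool from outside, world axes, zero at the start; "torque": the same for the moment, N m; "gripper_width": finger opening in mm; "gripper_force": force on a finger pad.
Only numpy, scipy, OpenCV 4.12 (cv2) and the standard library are available. Lean on these libraries where they do the work, as an engineer would, in place of code of your own. Each camera call takes 0.05 s, during which the arm holds its last target. There are 200 camera calls.

## Working session

There is one attempt and no reset: what is moved stays moved. The work goes in short steps, Python scripts to look and compute and a tool call to move; the robot and the scene stay as the last step left them, time stands still between calls to the robot, and variables do not carry over. Pictures are saved under pics/ and viewed, at most 10 in all, crops included, and the job is handed in when it is done.

Besides the shell and the picture viewer there is one more tool, called in YAML: its name, and indented under it one key for each argument. send_rows: Moves the arm, as the interface text tells. Shifts and turns lie within -1 to 1; 1 stands for 500 mm of shift or 30 degrees of turn. Its arguments: {"type":"object","properties":{"motion":{"type":"array"},"grip_force":{"type":"number"}},"required":["motion"]}

```bash
mkdir -p pics
cat > h.py <<'E'
import numpy as np, cv2, json
from workcell import env
from scipy.spatial.transform import Rotation as R
def grab(n):
    s=env.state(); f=env.grab_frame(n); f['s']=s; return f
def cam(f):
    fl=240/np.tan(np.radians(f['vertical_fov'])/2)
    if 'rvec' in f:
        Rm=cv2.Rodrigues(np.array(f['rvec'],float))[0]; t=np.array(f['tvec'],float)
    else:
        T=np.array(f['T_tool_cam']); A=R.from_euler('xyz',f['s']['ee_rot'],degrees=True).as_matrix()
        Rc=A@T[:3,:3]; o=A@T[:3,3]+np.array(f['s']['ee_pos']); Rm=Rc.T; t=-Rm@o
    return fl,Rm,t
def ray(f,p,z):
    fl,Rm,t=cam(f); K=np.array([[fl,0,f['cx']],[0,fl,f['cy']],[0,0,1]])
    d=((np.array(p,float)-[f['cx'],f['cy']])/fl); u=d.copy()
    for _ in range(20): u=d/(1+f['k1']*(u@u))
    v=Rm.T@np.array([u[0],u[1],1]); o=-Rm.T@t
    return o+v*(z-o[2])/v[2]
def proj(f,P):
    fl,Rm,t=cam(f); c=Rm@np.array(P,float)+t; u=c[:2]/c[2]; u=u*(1+f['k1']*(u@u)); return u*fl+[f['cx'],f['cy']]
def save(f,n): cv2.imwrite('pics/'+n,cv2.cvtColor(f['frame'],cv2.COLOR_RGB2BGR))
E
python3 - <<'E'
from h import *
for n in('top','scene'):
    f=grab(n); save(f,n+'1.png'); print(n,f['vertical_fov'],f['k1'],-cam(f)[1].T@cam(f)[2])
print(env.state())
E
```

```text
top 54.97701488306567 -0.006960759827694014 [ 341.26036195    1.87154655 1214.4866552 ]
scene 45.02047182342315 -0.049516343363168375 [1162.77174438  315.11754459 1083.84186664]
{'time_s': 0.1, 'qpos': array([-6.80090099e+01,  1.83475985e+01,  8.96978975e+01, -1.22388585e-04,
        7.20420068e+01, -1.14546089e+00]), 'qvel': array([ 0.05133428, -0.073543  , -0.19913606,  0.04800356, -0.00849242,
        0.03369385]), 'effort': array([ 5.35578442e-05, -4.13332307e+01, -2.32509917e+01,  7.29229697e-02,
        4.22432029e-02, -7.25301061e-05]), 'ee_pos': array([ 225.75901336, -528.3173854 ,  186.81846143]), 'ee_rot': array([-1.79912512e+02, -1.63289896e-03,  2.31364876e+01]), 'force': array([-0.29921587,  0.21717725,  0.34940244]), 'torque': array([-0.00041538, -0.00539883,  0.0346838 ]), 'gripper_force': 0.0, 'gripper_width': 90.73781436144952}
```

View pics/top1.png

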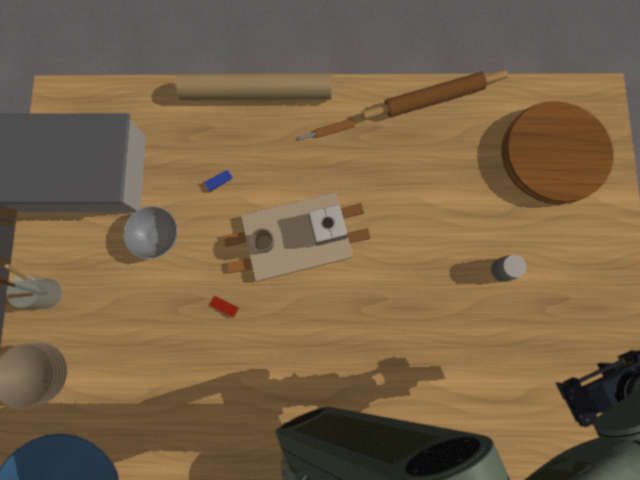

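View pics/scene1.png

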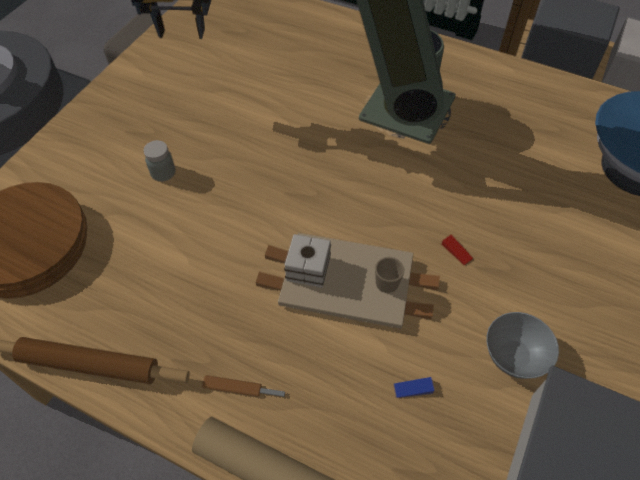

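The top view shows the shelf with corners near (240,215), (336,194), (352,257) and (257,281). The cup is at the left end and the mould at the right. Heels are near (224,240), (228,267), (362,209) and (369,235), and the blue and red decoys lie off the shelf. I'll get metric estimates next.

Run:
```python
from h import *
f=grab('top'); im=f['frame']; hsv=cv2.cvtColor(im,cv2.COLOR_RGB2HSV)
for p in [(285,255),(330,235),(235,267),(237,240),(353,211),(358,236),(300,330)]: print(p,hsv[p[1],p[0]])
m=((hsv[...,1]<90)&(hsv[...,2]>110)).astype(np.uint8)*255; m[:185]=0;m[290:]=0;m[:,:215]=0;m[:,380:]=0
m=cv2.morphologyEx(m,cv2.MORPH_CLOSE,np.ones((9,9)))
c=max(cv2.findContours(m,0,2)[0],key=cv2.contourArea)
b=cv2.boxPoints(cv2.minAreaRect(c)); print(b,cv2.contourArea(c))
P=np.array([ray(f,p,28) for p in b]); print(P.round(1)); print(np.linalg.norm(P-np.roll(P,1,0),axis=1))
e=P.mean(0); print('c',e)
for p in [(224,240),(228,267),(362,209),(369,235)]: print(ray(f,p,12).round(1))
```

```text
(285, 255) [ 17  71 155]
(330, 235) [ 15  27 150]
(235, 267) [ 14 159 133]
(237, 240) [ 13 144  87]
(353, 211) [ 14 159 114]
(358, 236) [ 14 160 115]
(300, 330) [ 17 126 162]
[[238.94122 215.76471]
 [336.5883  191.35294]
 [352.8824  256.5294 ]
 [255.23532 280.94116]] 6428.5
[[624.  232.5  28. ]
 [690.6 -26.   28. ]
 [515.  -67.5  28. ]
 [451.6 184.6  28. ]]
[178.94434186 266.99302306 180.40926359 259.95438979]
c [570.29664333  80.90307606  28.        ]
[561.7 273.1  12. ]
[489.6 259.7  12. ]
[646.1 -94.3  12. ]
[ 575.1 -111.8   12. ]
```

send_rows:
  motion:
    - {"tz":-0.05,"rz":-0.337,"gripper":1}
    - {"tz":-0.05,"rz":-0.337,"gripper":1}
    - {"tz":-0.05,"rz":-0.337,"gripper":1}
    - {"tz":-0.05,"rz":-0.337,"gripper":1}
    - {"tz":-0.05,"rz":-0.337,"gripper":1}
    - {"tz":-0.05,"rz":-0.337,"gripper":1}
    - {"tz":-0.05,"rz":-0.337,"gripper":1}
    - {"tz":-0.05,"rz":-0.337,"gripper":1}

```text
invalid input at $.motion[0]: expected keys tx, ty, tz, rx, ry, rz, gripper
```

send_rows:
  motion:
    - {"tx":0.086,"ty":0.075,"gripper":1}
    - {"tx":0.086,"ty":0.075,"gripper":1}
    - {"tx":0.086,"ty":0.075,"gripper":1}
    - {"tx":0.086,"ty":0.075,"gripper":1}
    - {"tx":0.086,"ty":0.075,"gripper":1}
    - {"tx":0.086,"ty":0.075,"gripper":1}
    - {"tx":0.086,"ty":0.075,"gripper":1}
    - {"tx":0.086,"ty":0.075,"gripper":1}
    - {"tx":0.086,"ty":0.075,"gripper":1}
    - {"tx":0.086,"ty":0.075,"gripper":1}
    - {"tx":0.086,"ty":0.075,"gripper":1}
    - {"tx":0.086,"ty":0.075,"gripper":1}
    - {"gripper":1}

```text
invalid input at $.motion[0]: expected keys tx, ty, tz, rx, ry, rz, gripper
```

send_rows:
  motion:
    - {"tx":0,"ty":0,"tz":-0.05,"rx":0,"ry":0,"rz":-0.337,"gripper":1}
    - {"tx":0,"ty":0,"tz":-0.05,"rx":0,"ry":0,"rz":-0.337,"gripper":1}
    - {"tx":0,"ty":0,"tz":-0.05,"rx":0,"ry":0,"rz":-0.337,"gripper":1}
    - {"tx":0,"ty":0,"tz":-0.05,"rx":0,"ry":0,"rz":-0.337,"gripper":1}
    - {"tx":0,"ty":0,"tz":-0.05,"rx":0,"ry":0,"rz":-0.337,"gripper":1}
    - {"tx":0,"ty":0,"tz":-0.05,"rx":0,"ry":0,"rz":-0.337,"gripper":1}
    - {"tx":0,"ty":0,"tz":-0.05,"rx":0,"ry":0,"rz":-0.337,"gripper":1}
    - {"tx":0,"ty":0,"tz":-0.05,"rx":0,"ry":0,"rz":-0.337,"gripper":1}

```text
time_s: 1.15
ee_pos: [225.8, -528.6, 388.0]
ee_rot: [-180.0, -0.0, 104.3]
force: [0.5, -0.7, -1.0]
gripper_width: 13.7
gripper_force: 0.0
```

send_rows:
  motion:
    - {"tx":0.086,"ty":0.075,"tz":0,"rx":0,"ry":0,"rz":0,"gripper":1}
    - {"tx":0.086,"ty":0.075,"tz":0,"rx":0,"ry":0,"rz":0,"gripper":1}
    - {"tx":0.086,"ty":0.075,"tz":0,"rx":0,"ry":0,"rz":0,"gripper":1}
    - {"tx":0.086,"ty":0.075,"tz":0,"rx":0,"ry":0,"rz":0,"gripper":1}
    - {"tx":0.086,"ty":0.075,"tz":0,"rx":0,"ry":0,"rz":0,"gripper":1}
    - {"tx":0.086,"ty":0.075,"tz":0,"rx":0,"ry":0,"rz":0,"gripper":1}
    - {"tx":0.086,"ty":0.075,"tz":0,"rx":0,"ry":0,"rz":0,"gripper":1}
    - {"tx":0.086,"ty":0.075,"tz":0,"rx":0,"ry":0,"rz":0,"gripper":1}
    - {"tx":0.086,"ty":0.075,"tz":0,"rx":0,"ry":0,"rz":0,"gripper":1}
    - {"tx":0.086,"ty":0.075,"tz":0,"rx":0,"ry":0,"rz":0,"gripper":1}
    - {"tx":0.086,"ty":0.075,"tz":0,"rx":0,"ry":0,"rz":0,"gripper":1}
    - {"tx":0,"ty":0,"tz":0,"rx":0,"ry":0,"rz":0,"gripper":1}

```text
time_s: 2.65
ee_pos: [512.5, 33.2, 386.1]
ee_rot: [-179.9, -0.1, 104.3]
force: [0.2, -0.1, -0.4]
gripper_width: 0.2
gripper_force: 0.0
```

Run:
```python
from h import *
f=grab('wrist'); save(f,'w1.png'); print(f['s']['ee_pos'],f['s']['ee_rot'],f['s']['time_s'],f['s']['force'])
import pickle; pickle.dump(f,open('w1.pkl','wb'))
```

```text
[512.5412744   33.1674458  386.13098205] [-1.79887148e+02 -6.53216498e-02  1.04329135e+02] 2.65 [ 0.19916966 -0.1156231  -0.43552979]
```

View pics/w1.png

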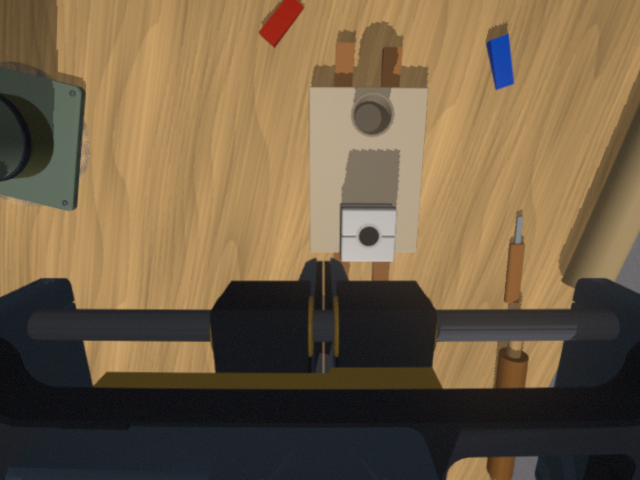

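The wrist view shows the shelf's left end at row 88 and its right end at row 252, with left corners at (310,88) and (427,88) and right corners at (310,252) and (415,252). The left heels are at rows 30 and 47. I'll fit the shelf's edges.

Run:
```python
from h import *
import pickle; f=pickle.load(open('w1.pkl','rb')); im=f['frame']; hsv=cv2.cvtColor(im,cv2.COLOR_RGB2HSV)
m=((hsv[...,1]<95)&(hsv[...,2]>100)).astype(np.uint8)*255; m[256:]=0;m[:80]=0;m[:,:295]=0;m[:,440:]=0
L=[];Rr=[]
for r in range(100,245,8):
    x=np.where(m[r])[0]; L.append((x.min()-.5,r)); Rr.append((x.max()+.5,r))
T=[]; 
for c in range(315,424,8):
    y=np.where(m[:,c])[0]; T.append((c,y.min()-.5))
B=[(c,np.where(m[:,c])[0].max()+.5) for c in list(range(314,336,4))+list(range(400,414,4))]
ln={}
for n,S in dict(L=L,R=Rr,T=T,B=B).items():
    P=np.array([ray(f,p,28)[:2] for p in S]); vx,vy,x0,y0=cv2.fitLine(P.astype(np.float32),cv2.DIST_HUBER,0,.01,.01).ravel()
    ln[n]=np.cross([x0,y0,1],[x0+vx,y0+vy,1]); print(n,np.degrees(np.arctan2(vy,vx)),x0,y0, np.abs(P@ln[n][:2]+ln[n][2]).max())
def X(a,b): q=np.cross(ln[a],ln[b]); return q[:2]/q[2]
C={'nl':X('L','T'),'fl':X('R','T'),'nr':X('L','B'),'fr':X('R','B')}
for k in C: print(k,C[k].round(1))
print(*[np.linalg.norm(C[a]-C[b]).round(1) for a,b in(('nl','fl'),('nr','fr'),('nl','nr'),('fl','fr'))], sum(C.values())/4)
# wedge heel tops
for p in [(346,30),(392,47)]: print('heel',ray(f,p,16).round(1))
```

```text
L -75.67329 477.72726 75.146286 0.8692711752682385
R -75.66306 651.1592 121.40488 0.7953546723925911
T 14.4958 535.3982 206.70859 1.4427485079941533
B 13.837 591.11755 -47.064686 1.1249759917940025
nl [449.8 184.6]
fl [623.5 229.5]
nr [513.8 -66.1]
fr [688.1 -23.2]
179.5 179.5 258.7 260.8 [568.80672112  81.19633861]
heel [484.5 276.4  16. ]
heel [557.2 271.5  16. ]
```

send_rows:
  motion:
    - {"tx":0.1,"ty":-0.008,"tz":0.06,"rx":0,"ry":0,"rz":0,"gripper":1}
    - {"tx":0.1,"ty":-0.008,"tz":0.06,"rx":0,"ry":0,"rz":0,"gripper":1}
    - {"tx":0.1,"ty":-0.008,"tz":0.06,"rx":0,"ry":0,"rz":0,"gripper":1}
    - {"tx":0,"ty":0,"tz":0.09,"rx":0,"ry":0,"rz":0,"gripper":1}
    - {"tx":0,"ty":0,"tz":0.09,"rx":0,"ry":0,"rz":0,"gripper":1}
    - {"tx":0,"ty":0,"tz":0.09,"rx":0,"ry":0,"rz":0,"gripper":1}
    - {"tx":0,"ty":0,"tz":0.09,"rx":0,"ry":0,"rz":0,"gripper":1}
    - {"tx":0,"ty":0,"tz":0.09,"rx":0,"ry":0,"rz":0,"gripper":1}
    - {"tx":0,"ty":0,"tz":0,"rx":0,"ry":0,"rz":0,"gripper":1}
    - {"tx":0,"ty":0,"tz":0,"rx":0,"ry":0,"rz":0,"gripper":1}

```text
time_s: 3.95
ee_pos: [464.9, 172.3, 74.2]
ee_rot: [179.8, -0.0, 104.0]
force: [0.3, 0.8, -0.2]
gripper_width: 0.4
gripper_force: 0.0
```

send_rows:
  motion:
    - {"tx":0.007,"ty":0,"tz":0.03,"rx":0,"ry":0,"rz":0,"gripper":1}
    - {"tx":0,"ty":0,"tz":0.03,"rx":0,"ry":0,"rz":0,"gripper":1}
    - {"tx":0,"ty":0,"tz":0.022,"rx":0,"ry":0,"rz":0,"gripper":1}
    - {"tx":0,"ty":0,"tz":0,"rx":0,"ry":0,"rz":0,"gripper":1}

```text
time_s: 4.45
ee_pos: [461.9, 175.8, 30.4]
ee_rot: [-179.9, 0.0, 104.0]
force: [-0.3, 0.0, 0.5]
gripper_width: 0.2
gripper_force: 0.0
```

send_rows:
  motion:
    - {"tx":0,"ty":0,"tz":0.004,"rx":0,"ry":0,"rz":0,"gripper":1}
    - {"tx":0,"ty":0,"tz":0,"rx":0,"ry":0,"rz":0,"gripper":1}

```text
time_s: 4.7
ee_pos: [463.0, 176.2, 29.7]
ee_rot: [180.0, 0.0, 104.0]
force: [0.4, -0.6, -0.2]
gripper_width: 0.1
gripper_force: 0.0
```

send_rows:
  motion:
    - {"tx":0,"ty":0,"tz":0.003,"rx":0,"ry":0,"rz":0,"gripper":1}
    - {"tx":0,"ty":0,"tz":0,"rx":0,"ry":0,"rz":0,"gripper":1}

```text
time_s: 4.95
ee_pos: [462.8, 176.1, 28.1]
ee_rot: [180.0, 0.0, 104.0]
force: [-0.5, -1.2, -0.6]
gripper_width: -0.0
gripper_force: 0.0
```

send_rows:
  motion:
    - {"tx":0,"ty":0,"tz":0.003,"rx":0,"ry":0,"rz":0,"gripper":1}
    - {"tx":0,"ty":0,"tz":0,"rx":0,"ry":0,"rz":0,"gripper":1}

```text
time_s: 5.2
ee_pos: [462.7, 176.0, 26.5]
ee_rot: [-180.0, 0.0, 104.0]
force: [0.6, 0.3, -0.3]
gripper_width: 0.6
gripper_force: 0.0
```

send_rows:
  motion:
    - {"tx":0,"ty":0,"tz":0.002,"rx":0,"ry":0,"rz":0,"gripper":1}
    - {"tx":0,"ty":0,"tz":0,"rx":0,"ry":0,"rz":0,"gripper":1}

```text
time_s: 5.45
ee_pos: [462.7, 176.0, 25.4]
ee_rot: [-180.0, 0.0, 104.0]
force: [1.3, 0.1, -0.3]
gripper_width: 0.4
gripper_force: 0.0
```

send_rows:
  motion:
    - {"tx":0,"ty":0,"tz":0.002,"rx":0,"ry":0,"rz":0,"gripper":1}
    - {"tx":0,"ty":0,"tz":0,"rx":0,"ry":0,"rz":0,"gripper":1}

```text
time_s: 5.7
ee_pos: [462.7, 176.0, 24.5]
ee_rot: [-180.0, 0.0, 104.0]
force: [0.1, 0.7, -0.5]
gripper_width: 0.2
gripper_force: 0.0
```

Run:
```python
from h import *
for i in range(4):
    s=env.state(); print(s['ee_pos'].round(2),s['force'].round(2))
f=grab('scene'); c=f['frame'][200:340,220:500]; c=cv2.resize(c,None,fx=2.8,fy=2.8,interpolation=3); f['frame']=c; save(f,'s2.png')
```

```text
[462.72 176.03  24.45] [ 0.1   0.71 -0.51]
[462.72 176.03  24.45] [ 0.1   0.71 -0.51]
[462.72 176.03  24.45] [ 0.1   0.71 -0.51]
[462.72 176.03  24.45] [ 0.1   0.71 -0.51]
```

View pics/s2.png

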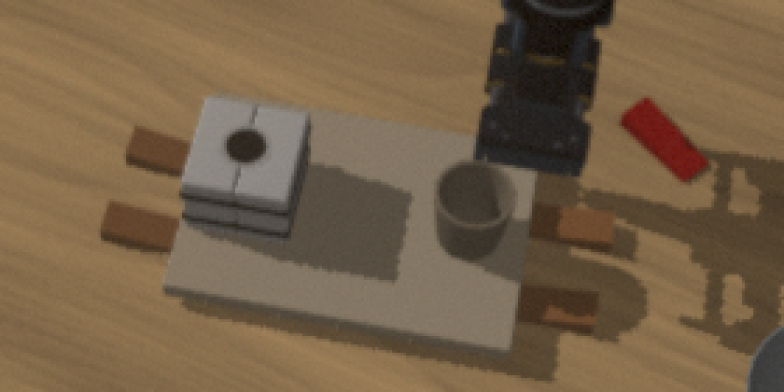

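The gripper is over the near-left corner with no clear force yet, so I'll keep going down in small steps.

send_rows:
  motion:
    - {"tx":0,"ty":0,"tz":0.002,"rx":0,"ry":0,"rz":0,"gripper":1}
    - {"tx":0,"ty":0,"tz":0,"rx":0,"ry":0,"rz":0,"gripper":1}

```text
time_s: 6.0
ee_pos: [462.7, 176.0, 23.5]
ee_rot: [-180.0, 0.0, 104.0]
force: [0.2, 1.0, 0.6]
gripper_width: 0.6
gripper_force: 0.0
```

send_rows:
  motion:
    - {"tx":0,"ty":0,"tz":0.002,"rx":0,"ry":0,"rz":0,"gripper":1}
    - {"tx":0,"ty":0,"tz":0,"rx":0,"ry":0,"rz":0,"gripper":1}

```text
time_s: 6.25
ee_pos: [462.7, 176.0, 22.4]
ee_rot: [-180.0, 0.0, 104.0]
force: [0.3, 0.4, 0.6]
gripper_width: 0.3
gripper_force: 0.0
```

send_rows:
  motion:
    - {"tx":0,"ty":0,"tz":0.002,"rx":0,"ry":0,"rz":0,"gripper":1}
    - {"tx":0,"ty":0,"tz":0,"rx":0,"ry":0,"rz":0,"gripper":1}

```text
time_s: 6.5
ee_pos: [462.7, 176.0, 21.4]
ee_rot: [-180.0, 0.0, 104.0]
force: [-0.7, 0.4, -0.2]
gripper_width: 0.5
gripper_force: 0.0
```

Run:
```python
from h import *
f=grab('wrist'); print(f['s']['ee_pos'],f['s']['force'])
C={}
c=np.array([568.8,81.2]);ex=np.array([.969,.247]);ey=np.array([-.247,.969])
im=f['frame'].copy()
for sx in(-90,90):
  for sy in(-130,130):
    p=proj(f,[*(c+sx*ex+sy*ey),28]); print(sx,sy,p.round(0)); cv2.circle(im,tuple(int(v) for v in p),3,(255,0,0),1)
print('tcp',proj(f,f['s']['ee_pos']))
f['frame']=im; save(f,'w2.png')
```

```text
[462.72077145 176.01144914  21.43729126] [-0.70529598  0.36780547 -0.16066335]
-90 -130 [311. 567.]
-90 130 [305. 256.]
90 -130 [535. 562.]
90 130 [610. 254.]
tcp [323.45904189 271.32331344]
```

View pics/w2.png

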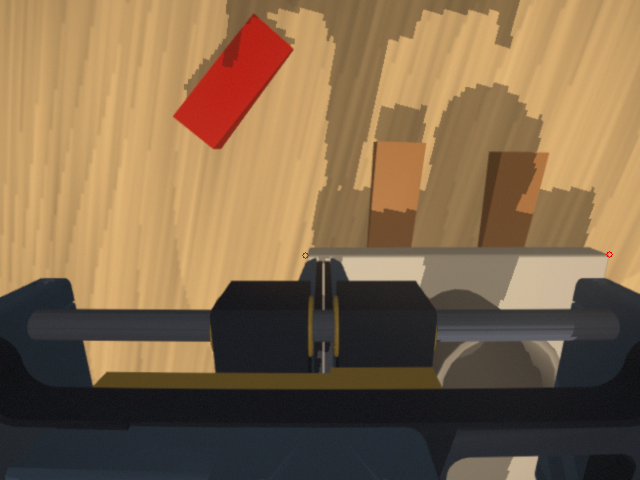

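Run:
```python
from h import *
f=grab('wrist'); f2=f
c=np.array([568.8,81.2]);ex=np.array([.969,.247]);ey=np.array([-.247,.969])
for z in (28,24,20,10): print(z,[proj(f,[*(c+sx*ex+130*ey),z]).round(1) for sx in(-90,-40,40,90)])
g=cv2.cvtColor(f['frame'],cv2.COLOR_RGB2HSV)
for col in (312,350,360,430,450,465,560,595,603): print(col,[tuple(g[r,col,1:]) for r in range(238,266,2)])
im=f['frame'][225:285,290:620]; f['frame']=cv2.resize(im,None,fx=2.4,fy=2.4,interpolation=0); save(f,'w3.png')
```

```text
28 [array([305.1, 256. ]), array([391.1, 255.6]), array([527.1, 254.9]), array([609.7, 254.4])]
24 [array([305.4, 254. ]), array([389.8, 253.6]), array([523.3, 252.9]), array([604.4, 252.4])]
20 [array([305.7, 252. ]), array([388.6, 251.6]), array([519.6, 250.9]), array([599.4, 250.5])]
10 [array([306.5, 247.3]), array([385.6, 247. ]), array([511. , 246.4]), array([587.5, 246. ])]
312 [(np.uint8(122), np.uint8(176)), (np.uint8(120), np.uint8(174)), (np.uint8(120), np.uint8(157)), (np.uint8(120), np.uint8(160)), (np.uint8(120), np.uint8(194)), (np.uint8(78), np.uint8(115)), (np.uint8(63), np.uint8(109)), (np.uint8(67), np.uint8(107)), (np.uint8(66), np.uint8(116)), (np.uint8(65), np.uint8(158)), (np.uint8(57), np.uint8(157)), (np.uint8(4), np.uint8(59)), (np.uint8(14), np.uint8(56)), (np.uint8(17), np.uint8(59))]
350 [(np.uint8(118), np.uint8(140)), (np.uint8(119), np.uint8(141)), (np.uint8(119), np.uint8(143)), (np.uint8(119), np.uint8(141)), (np.uint8(116), np.uint8(141)), (np.uint8(70), np.uint8(110)), (np.uint8(64), np.uint8(107)), (np.uint8(66), np.uint8(108)), (np.uint8(64), np.
[... 2579 characters left out ...]
06)), (np.uint8(85), np.uint8(126)), (np.uint8(68), np.uint8(108)), (np.uint8(65), np.uint8(122)), (np.uint8(65), np.uint8(168)), (np.uint8(62), np.uint8(203)), (np.uint8(62), np.uint8(203)), (np.uint8(62), np.uint8(203)), (np.uint8(62), np.uint8(202))]
603 [(np.uint8(119), np.uint8(212)), (np.uint8(123), np.uint8(209)), (np.uint8(120), np.uint8(208)), (np.uint8(121), np.uint8(209)), (np.uint8(121), np.uint8(208)), (np.uint8(120), np.uint8(208)), (np.uint8(119), np.uint8(208)), (np.uint8(111), np.uint8(177)), (np.uint8(71), np.uint8(125)), (np.uint8(61), np.uint8(167)), (np.uint8(63), np.uint8(203)), (np.uint8(63), np.uint8(202)), (np.uint8(62), np.uint8(203)), (np.uint8(63), np.uint8(203))]
```

View pics/w3.png

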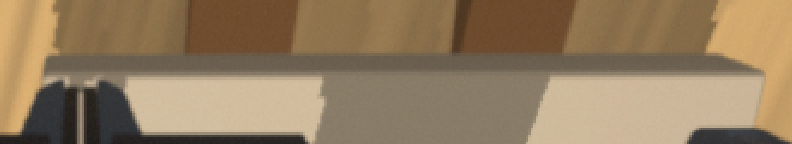

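The shelf end looks level: its top edge is at row 255-256 across the full width, and the fingertips end just inside it at row 259. They are not clearly pressing yet, so I'll continue down.

send_rows:
  motion:
    - {"tx":0,"ty":0,"tz":0.002,"rx":0,"ry":0,"rz":0,"gripper":1}
    - {"tx":0,"ty":0,"tz":0,"rx":0,"ry":0,"rz":0,"gripper":1}

```text
time_s: 6.85
ee_pos: [462.7, 176.0, 20.4]
ee_rot: [-180.0, 0.0, 104.0]
force: [-0.1, -0.3, -0.3]
gripper_width: 0.7
gripper_force: 0.0
```

send_rows:
  motion:
    - {"tx":0,"ty":0,"tz":0.002,"rx":0,"ry":0,"rz":0,"gripper":1}
    - {"tx":0,"ty":0,"tz":0,"rx":0,"ry":0,"rz":0,"gripper":1}

```text
time_s: 7.1
ee_pos: [462.7, 176.0, 19.4]
ee_rot: [-180.0, 0.0, 104.0]
force: [-0.7, -0.3, -0.5]
gripper_width: 0.3
gripper_force: 0.0
```

Run:
```python
from h import *
f=grab('scene'); p0=f['s']['ee_pos']; im=f['frame']
T=lambda q:((np.array(q)-[360,210])*8)
c=cv2.resize(im[210:285,360:460],None,fx=8,fy=8,interpolation=3).copy()
ex=np.array([.969,.247,0]);ey=np.array([-.247,.969,0]);C=np.array([568.8,81.2,0])
for a in(-13.5,13.5):
  for b in(-16,16):
    for z in (0,):
      u=T(proj(f,p0+a*ex+b*ey)); cv2.circle(c,tuple(u.astype(int)),4,(255,0,0),1)
for P in [C-90*ex+130*ey+[0,0,28],C+90*ex+130*ey+[0,0,28],C-90*ex+130*ey+[0,0,10]]:
    cv2.circle(c,tuple(T(proj(f,P)).astype(int)),4,(0,255,0),1)
print(p0, proj(f,p0)); f['frame']=c; save(f,'s3.png')
```

```text
[462.68096777 176.01425317  19.42475233] [407.26046596 256.35793178]
```

View pics/s3.png

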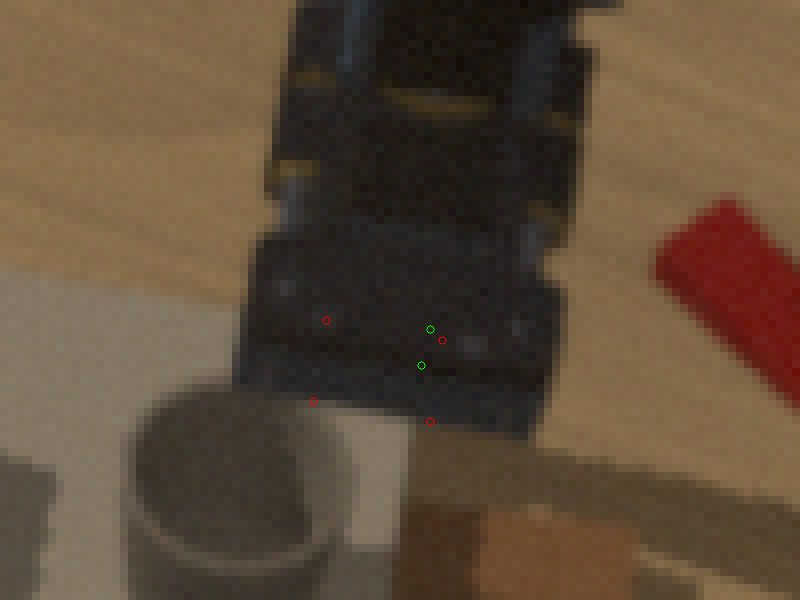

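Run:
```python
from h import *
f=grab('scene'); p0=f['s']['ee_pos']
ex=np.array([.969,.247,0]);ey=np.array([-.247,.969,0])
for dz in (0,5,10,15): print(dz,[proj(f,p0+89*ex+b*ey+[0,0,79+dz]).round(1) for b in(-38,38)], 'obs (389.4,258.1),(426.3,265)')
w=grab('wrist')
print('wrist tip',[proj(w,p0+t*ey).round(1) for t in (0,10,16)],'finger tip with dz 8', [proj(w,p0+t*ey+[0,0,8]).round(1) for t in (0,10,16)])
for k in ('qpos','effort','torque'): print(k,f['s'][k])
```

```text
0 [array([387.5, 268.2]), array([425.4, 274.9])] obs (389.4,258.1),(426.3,265)
5 [array([387.7, 266.8]), array([425.8, 273.6])] obs (389.4,258.1),(426.3,265)
10 [array([388. , 265.5]), array([426.1, 272.2])] obs (389.4,258.1),(426.3,265)
15 [array([388.2, 264.2]), array([426.5, 270.9])] obs (389.4,258.1),(426.3,265)
wrist tip [array([323.4, 271.3]), array([323.3, 255.7]), array([323.3, 246.1])] finger tip with dz 8 [array([323.4, 276.1]), array([323.3, 259.9]), array([323.3, 249.9])]
qpos [ 1.95012132e+01  2.13110098e+01  1.13156739e+02 -8.80529909e-03
  4.55377591e+01  5.49201295e+00]
effort [-7.21794877e-04 -3.75182748e+01 -1.66933000e+01  5.70283283e-02
  2.93863832e-02 -8.10369329e-05]
torque [-0.04810554 -0.10579656 -0.06845358]
```

send_rows:
  motion:
    - {"tx":0,"ty":0,"tz":0.002,"rx":0,"ry":0,"rz":0,"gripper":1}
    - {"tx":0,"ty":0,"tz":0.001,"rx":0,"ry":0,"rz":0,"gripper":1}

```text
time_s: 7.5
ee_pos: [462.7, 176.1, 17.9]
ee_rot: [-180.0, 0.0, 104.0]
force: [0.2, -0.3, 0.0]
gripper_width: 0.5
gripper_force: 0.0
```

send_rows:
  motion:
    - {"tx":0,"ty":0,"tz":0.002,"rx":0,"ry":0,"rz":0,"gripper":1}
    - {"tx":0,"ty":0,"tz":0,"rx":0,"ry":0,"rz":0,"gripper":1}

```text
time_s: 7.75
ee_pos: [462.7, 176.0, 16.9]
ee_rot: [-180.0, 0.0, 104.0]
force: [0.2, 0.6, 0.2]
gripper_width: 0.1
gripper_force: 0.0
```

Run:
```python
from h import *
f=grab('wrist'); save(f,'w4.png')
b=cv2.imread('pics/w2.png')[...,::-1]; a=cv2.imread('pics/w1.png')[...,::-1]
for n,im in(('w1',a),('w2',b),('now',f['frame'])):
    g=im.mean(2).astype(int); print(n)
    for r in range(244,272,2): print(r,g[r,300:352:3])
print([proj(f,[*(np.array([568.8,81.2])+sx*np.array([.969,.247])+130*np.array([-.247,.969])),z]).round(1) for sx in(-90,90) for z in (28,10)])
```

```text
w1
244 [135 136 140 142 161 162 161 162 160 161 160 161 161 120 166 186 187 186]
246 [135 136 144 138 160 159 160 162 160 160 160 159 160 118 168 187 186 187]
248 [136 137 147 139 159 160 161 160 161 158 159 161 158 117 170 187 188 187]
250 [138 142 146 137 161 160 160 160 160 160 160 160 161 115 172 187 189 188]
252 [145 142 146 142 154 154 153 156 155 148 156 142 133  94 173 190 189 187]
254 [147 143 145 143 142 141 144 146 144 135 142 116  98  88 174 191 189 189]
256 [147 143 143 142 141 136 143 145 139 136 139 116  98  90 176 192 190 189]
258 [144 144 143 141 113  84 142 146 138 139 104  81  95  89 178 191 191 189]
260 [141 144 137  92  49  53 117 117 118 113  82  50  65  92 171 190 191 194]
262 [140 143  80  47  50  48  39  46  81  40  55  48  51  56 102 105 108 146]
264 [139 141  47  49  47  47  33  44  84  36  42  48  48  50  80  97  98 143]
266 [139 121  46  48  48  46  36  42  85  35  42  49  49  48  59  95  98 143]
268 [140  82  46  47  45  46  32  39  86  33  42  48  47  47  50  94  98 145]
270 [138  53  46  45  47  43  34  43  85  33  40  48  47  47  49  89 101 143]
w2
24
[... 1578 characters left out ...]
  98 100  99 100 100  99  99  98  99 100 100 100  99 101  99]
258 [167 170 153 125  99  75 117 118 117 118  89  85 115 117 118 118 129 129]
260 [167 169 148 103  58  56  98  99 107  99  78  56  76 116 122 125 178 176]
262 [170 169  92  54  55  55  40  44  78  39  55  53  52  62 120 129 188 187]
264 [170 165  54  55  55  55  36  41  77  36  48  54  54  54  98 155 187 187]
266 [170 144  52  55  52  51  37  40  75  35  45  55  54  52  67 158 187 187]
268 [170  97  55  53  55  53  36  38  75  36  42  54  53  53  55 172 186 187]
270 [168  60  53  53  53  50  33  40  78  33  43  52  52  54  54 167 187 188]
[array([304.7, 258.5]), array([306.2, 249.4]), array([615.9, 256.7]), array([592.8, 248. ])]
```

send_rows:
  motion:
    - {"tx":0,"ty":0,"tz":0.002,"rx":0,"ry":0,"rz":0,"gripper":1}
    - {"tx":0,"ty":0,"tz":0.001,"rx":0,"ry":0,"rz":0,"gripper":1}

```text
time_s: 8.05
ee_pos: [462.7, 176.1, 15.5]
ee_rot: [-180.0, 0.0, 104.0]
force: [0.7, -0.4, 0.3]
gripper_width: 1.1
gripper_force: 0.0
```

send_rows:
  motion:
    - {"tx":0,"ty":0,"tz":0.002,"rx":0,"ry":0,"rz":0,"gripper":1}
    - {"tx":0,"ty":0,"tz":0,"rx":0,"ry":0,"rz":0,"gripper":1}

```text
time_s: 8.3
ee_pos: [462.7, 176.0, 14.4]
ee_rot: [-180.0, 0.0, 104.0]
force: [-0.3, 0.4, -0.2]
gripper_width: 0.5
gripper_force: 0.0
```

send_rows:
  motion:
    - {"tx":0,"ty":0,"tz":0.002,"rx":0,"ry":0,"rz":0,"gripper":1}
    - {"tx":0,"ty":0,"tz":0.0,"rx":0,"ry":0,"rz":0,"gripper":1}

```text
time_s: 8.55
ee_pos: [462.7, 176.0, 13.4]
ee_rot: [-180.0, 0.0, 104.0]
force: [0.5, -0.2, -0.1]
gripper_width: 0.4
gripper_force: 0.0
```

send_rows:
  motion:
    - {"tx":0,"ty":0,"tz":0.002,"rx":0,"ry":0,"rz":0,"gripper":1}
    - {"tx":0,"ty":0,"tz":0,"rx":0,"ry":0,"rz":0,"gripper":1}

```text
time_s: 8.8
ee_pos: [462.7, 176.0, 12.5]
ee_rot: [-180.0, 0.0, 104.0]
force: [0.3, -0.3, -0.1]
gripper_width: 0.7
gripper_force: 0.0
```

Run:
```python
from h import *
f=grab('wrist'); save(f,'w5.png')
f['frame']=cv2.resize(f['frame'][235:295,285:385],None,fx=8,fy=8,interpolation=0); save(f,'w5c.png')
c=np.array([568.8,81.2]);ex=np.array([.969,.247]);ey=np.array([-.247,.969])
print(f['s']['ee_pos'],f['s']['force'],[proj(f,[*(c+sx*ex+130*ey),z]).round(1) for sx in(-90,90) for z in (28,10)])
s=grab('scene'); t=grab('top')
```

```text
[462.74995738 176.01767513  12.45936772] [ 0.32228772 -0.30895759 -0.07658989] [array([304.2, 260.9]), array([305.8, 251.5]), array([622.2, 259.1]), array([598.2, 250. ])]
```

View pics/w5c.png

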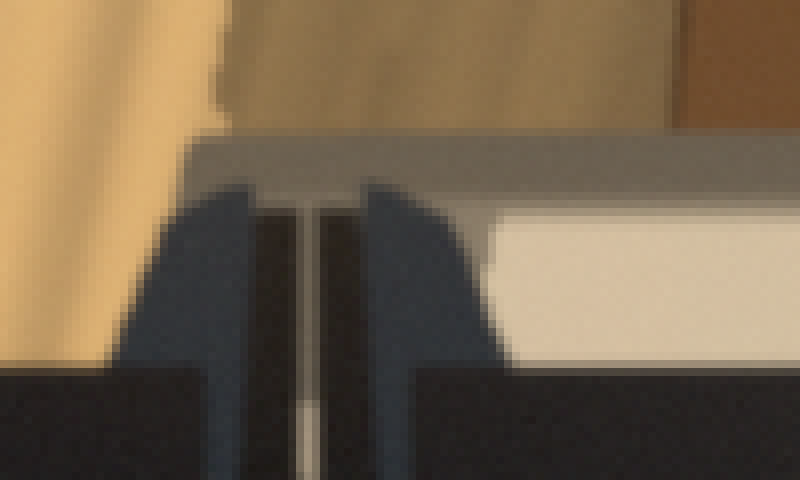

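send_rows:
  motion:
    - {"tx":0,"ty":0,"tz":-0.01,"rx":0,"ry":0,"rz":0.333,"gripper":1}
    - {"tx":0,"ty":0,"tz":0,"rx":0,"ry":0,"rz":0.333,"gripper":1}
    - {"tx":0,"ty":0,"tz":0,"rx":0,"ry":0,"rz":0.333,"gripper":1}
    - {"tx":0,"ty":0,"tz":0,"rx":0,"ry":0,"rz":0.333,"gripper":1}
    - {"tx":0,"ty":0,"tz":0,"rx":0,"ry":0,"rz":0.333,"gripper":1}
    - {"tx":0,"ty":0,"tz":0,"rx":0,"ry":0,"rz":0.333,"gripper":1}
    - {"tx":0,"ty":0,"tz":0,"rx":0,"ry":0,"rz":0.333,"gripper":1}
    - {"tx":0,"ty":0,"tz":0,"rx":0,"ry":0,"rz":0.333,"gripper":1}
    - {"tx":0,"ty":0,"tz":0.01,"rx":0,"ry":0,"rz":0.333,"gripper":1}
    - {"tx":0,"ty":0,"tz":0,"rx":0,"ry":0,"rz":0,"gripper":1}

```text
time_s: 10.2
ee_pos: [462.5, 176.0, 12.3]
ee_rot: [180.0, 0.0, 14.2]
force: [-0.0, 0.5, -0.3]
gripper_width: 0.5
gripper_force: 0.0
```

Run:
```python
from h import *
print(env.grasp_offset)
f=grab('wrist'); save(f,'w6.png'); print(np.array(f['T_tool_cam']).round(3))
f['frame']=cv2.resize(f['frame'][180:330,220:420],None,fx=4,fy=4,interpolation=0); save(f,'w6c.png'); print(f['s']['ee_pos'],f['s']['force'],f['s']['ee_rot'])
```

```text
18.8
[[ 0.00000e+00 -9.66000e-01 -2.59000e-01  7.25850e+01]
 [ 1.00000e+00  0.00000e+00  1.00000e-03  3.05000e-01]
 [-0.00000e+00 -2.59000e-01  9.66000e-01 -1.96907e+02]
 [ 0.00000e+00  0.00000e+00  0.00000e+00  1.00000e+00]]
[462.51434302 175.96106873  12.3097159 ] [-0.02509745  0.49068863 -0.3321571 ] [1.79991341e+02 4.00577965e-02 1.42234130e+01]
```

View pics/w6c.png

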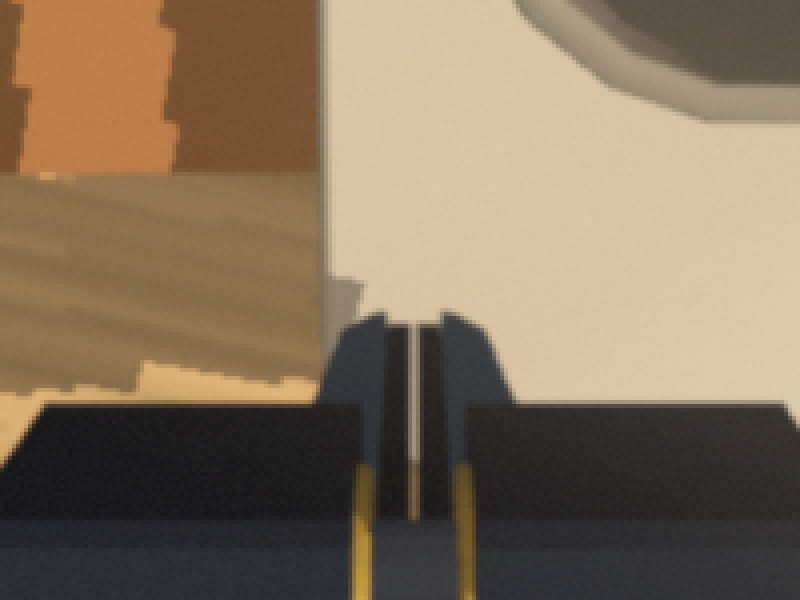

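The fingers' shadow on the shelf (columns 303-310) sits apart from the tips at about column 331. So the closed tips still hover roughly a centimetre above the shelf, whatever TCP z reads. I'll descend until there is real force.

send_rows:
  motion:
    - {"tx":0,"ty":0,"tz":0.003,"rx":0,"ry":0,"rz":0,"gripper":1}
    - {"tx":0,"ty":0,"tz":0.003,"rx":0,"ry":0,"rz":0,"gripper":1}

```text
time_s: 10.5
ee_pos: [462.9, 176.1, 9.5]
ee_rot: [180.0, -0.0, 14.2]
force: [-0.3, -0.4, 0.6]
gripper_width: 0.5
gripper_force: 0.0
```

send_rows:
  motion:
    - {"tx":0,"ty":0,"tz":0.003,"rx":0,"ry":0,"rz":0,"gripper":1}
    - {"tx":0,"ty":0,"tz":0,"rx":0,"ry":0,"rz":0,"gripper":1}

```text
time_s: 10.75
ee_pos: [462.6, 176.0, 7.9]
ee_rot: [180.0, 0.0, 14.1]
force: [0.5, -0.6, -0.5]
gripper_width: 0.3
gripper_force: 0.0
```

send_rows:
  motion:
    - {"tx":0,"ty":0,"tz":0.003,"rx":0,"ry":0,"rz":0,"gripper":1}
    - {"tx":0,"ty":0,"tz":0,"rx":0,"ry":0,"rz":0,"gripper":1}

```text
time_s: 11.0
ee_pos: [462.7, 176.0, 6.4]
ee_rot: [180.0, 0.0, 14.1]
force: [-0.1, -0.2, -0.5]
gripper_width: 0.6
gripper_force: 0.0
```

Run:
```python
from h import *
f=grab('wrist'); save(f,'w7.png'); g0=cv2.imread('pics/w6.png').mean(2).astype(int); g=f['frame'].mean(2).astype(int)
for n,q in(('12.3',g0),('6.4',g)):
    print(n)
    for r in range(242,270,2): print(r,q[r,292:346:2])
```

```text
12.3
242 [111 113 111 110 112 164 193 193 193 193 193 191 193 193 193 193 194 193
 193 193 193 192 193 194 193 193 193]
244 [114 113 113 112 113 163 193 193 193 193 193 194 194 192 192 192 193 193
 192 193 191 192 194 194 193 193 192]
246 [114 113 115 114 111 163 192 193 193 192 194 194 193 192 193 192 191 192
 193 192 192 193 193 194 192 193 193]
248 [111 113 112 113 111 145 189 190 191 192 192 192 192 192 192 192 192 193
 192 191 192 192 193 192 192 193 192]
250 [110 110 112 110 109 125 133 133 148 167 191 192 193 193 191 193 192 192
 192 192 192 192 192 192 192 191 193]
252 [110 111 108 109 109 124 128 128 128 154 192 193 191 192 191 192 191 192
 192 193 193 191 192 192 193 192 192]
254 [111 111 111 106 108 122 128 127 129 165 192 191 193 192 191 192 191 191
 193 193 192 193 193 192 192 192 194]
256 [110 110 110 104 104 123 127 127 132 187 192 189 191 192 192 192 192 193
 192 190 190 193 190 192 193 193 192]
258 [106 109 109 109 107 122 128 126 134 184 152 115 143 191 192 192 192 191
 190 138 115 153 187 191 193 192 191]
260 [105 106 106 105 107 121 126 125 124  93  61  58 105 154
[... 1428 characters left out ...]
5 195 194]
258 [112 113 108 107 111 127 128 129 129 128 106  86 102 130 129 165 195 194
 193 141 117 154 188 194 194 194 195]
260 [110 111 110 107 112 126 129 125 104  74  60  58  80 105 109 169 167 155
 157 111  61  67 107 163 190 194 195]
262 [108 108 110 110 112 126 121  82  59  57  60  59  57  44  45 113 117  48
  52  68  59  62  59  69 115 191 195]
264 [108 107 107 106 111 126 104  57  56  57  56  56  49  39  41  80  84  43
  45  55  61  60  62  63  67 157 194]
266 [109 109 109 108 111 123  83  57  56  56  56  57  50  42  38  79  82  40
  43  52  61  61  61  63  60 100 190]
268 [110 112 110 110 110 108  60  56  57  57  56  55  48  40  41  78  81  40
  41  50  60  60  60  59  60  70 166]
```

The shadow converges about 2.2 px per mm, so contact should come near a TCP z of about 1.

send_rows:
  motion:
    - {"tx":0,"ty":0,"tz":0.004,"rx":0,"ry":0,"rz":0,"gripper":1}
    - {"tx":0,"ty":0,"tz":0.003,"rx":0,"ry":0,"rz":0,"gripper":1}
    - {"tx":0,"ty":0,"tz":0,"rx":0,"ry":0,"rz":0,"gripper":1}

```text
time_s: 11.42
ee_pos: [462.6, 176.0, 2.8]
ee_rot: [180.0, 0.0, 14.1]
force: [0.4, -0.1, 0.1]
gripper_width: 0.6
gripper_force: 0.0
```

send_rows:
  motion:
    - {"tx":0,"ty":0,"tz":0.002,"rx":0,"ry":0,"rz":0,"gripper":1}
    - {"tx":0,"ty":0,"tz":0,"rx":0,"ry":0,"rz":0,"gripper":1}

```text
time_s: 11.68
ee_pos: [462.7, 176.0, 2.0]
ee_rot: [180.0, 0.0, 14.1]
force: [0.1, -0.1, -0.2]
gripper_width: 0.4
gripper_force: 0.0
```

send_rows:
  motion:
    - {"tx":0,"ty":0,"tz":0.002,"rx":0,"ry":0,"rz":0,"gripper":1}
    - {"tx":0,"ty":0,"tz":0,"rx":0,"ry":0,"rz":0,"gripper":1}

```text
time_s: 11.92
ee_pos: [462.8, 176.1, 1.8]
ee_rot: [180.0, -0.0, 14.1]
force: [-2.1, -0.5, 6.6]
gripper_width: 0.3
gripper_force: 3.5
```

send_rows:
  motion:
    - {"tx":0,"ty":0,"tz":0.002,"rx":0,"ry":0,"rz":0,"gripper":1}
    - {"tx":0,"ty":0,"tz":0,"rx":0,"ry":0,"rz":0,"gripper":1}

```text
time_s: 12.18
ee_pos: [462.9, 176.1, 1.8]
ee_rot: [180.0, -0.0, 14.1]
force: [-3.2, -1.8, 15.6]
gripper_width: 0.3
gripper_force: 7.5
```

Near-left is firm: 15 N with no movement. It also shows the true tip is 26 mm above the reported TCP. I'll press far-left next.

send_rows:
  motion:
    - {"tx":0,"ty":0,"tz":-0.09,"rx":0,"ry":0,"rz":0,"gripper":1}
    - {"tx":0,"ty":0,"tz":-0.08,"rx":0,"ry":0,"rz":0,"gripper":1}
    - {"tx":0.105,"ty":0,"tz":0,"rx":0,"ry":0,"rz":0,"gripper":1}
    - {"tx":0.105,"ty":0,"tz":0,"rx":0,"ry":0,"rz":0,"gripper":1}
    - {"tx":0.105,"ty":0,"tz":0,"rx":0,"ry":0,"rz":0,"gripper":1}
    - {"tx":0,"ty":0,"tz":0.08,"rx":0,"ry":0,"rz":0,"gripper":1}
    - {"tx":0,"ty":0,"tz":0.06,"rx":0,"ry":0,"rz":0,"gripper":1}
    - {"tx":0,"ty":0,"tz":0,"rx":0,"ry":0,"rz":0,"gripper":1}
    - {"tx":0,"ty":0,"tz":0,"rx":0,"ry":0,"rz":0,"gripper":1}

```text
time_s: 13.3
ee_pos: [616.4, 214.7, 16.2]
ee_rot: [-180.0, -0.1, 14.1]
force: [-0.1, -0.7, 1.3]
gripper_width: 0.5
gripper_force: 0.0
```

send_rows:
  motion:
    - {"tx":0,"ty":0,"tz":0.02,"rx":0,"ry":0,"rz":0,"gripper":1}
    - {"tx":0,"ty":0,"tz":0.006,"rx":0,"ry":0,"rz":0,"gripper":1}
    - {"tx":0,"ty":0,"tz":0,"rx":0,"ry":0,"rz":0,"gripper":1}

```text
time_s: 13.68
ee_pos: [615.5, 214.4, 2.2]
ee_rot: [180.0, -0.0, 14.1]
force: [-0.2, 0.4, 0.5]
gripper_width: 0.6
gripper_force: 0.0
```

send_rows:
  motion:
    - {"tx":0,"ty":0,"tz":0.003,"rx":0,"ry":0,"rz":0,"gripper":1}
    - {"tx":0,"ty":0,"tz":0,"rx":0,"ry":0,"rz":0,"gripper":1}

```text
time_s: 13.92
ee_pos: [615.8, 214.6, 1.2]
ee_rot: [-180.0, -0.1, 14.1]
force: [-0.4, 1.1, 4.0]
gripper_width: 0.5
gripper_force: 2.0
```

send_rows:
  motion:
    - {"tx":0,"ty":0,"tz":0.002,"rx":0,"ry":0,"rz":0,"gripper":1}
    - {"tx":0,"ty":0,"tz":0,"rx":0,"ry":0,"rz":0,"gripper":1}

```text
time_s: 14.18
ee_pos: [615.9, 214.7, -0.1]
ee_rot: [-180.0, -0.1, 14.1]
force: [-0.4, 1.0, 5.2]
gripper_width: 0.7
gripper_force: 2.3
```

send_rows:
  motion:
    - {"tx":0,"ty":0,"tz":0.002,"rx":0,"ry":0,"rz":0,"gripper":1}
    - {"tx":0,"ty":0,"tz":0,"rx":0,"ry":0,"rz":0,"gripper":1}

```text
time_s: 14.42
ee_pos: [616.0, 214.9, -1.3]
ee_rot: [-180.0, -0.1, 14.1]
force: [-0.2, 2.4, 4.4]
gripper_width: 0.6
gripper_force: 2.5
```

send_rows:
  motion:
    - {"tx":0,"ty":0,"tz":0.002,"rx":0,"ry":0,"rz":0,"gripper":1}
    - {"tx":0,"ty":0,"tz":0,"rx":0,"ry":0,"rz":0,"gripper":1}

```text
time_s: 14.68
ee_pos: [616.1, 214.9, -1.8]
ee_rot: [-180.0, -0.1, 14.1]
force: [-0.0, 2.5, 6.3]
gripper_width: 0.2
gripper_force: 3.5
```

Far-left gives 3.5 mm at about 4-6 N, so it is the rocking corner. Its wedge heel is at sx=36, sy≈187 and the snug position is sy=166. I'll release and go behind that heel.

send_rows:
  motion:
    - {"tx":0,"ty":0,"tz":-0.06,"rx":0,"ry":0,"rz":0,"gripper":1}
    - {"tx":-0.043,"ty":-0.1,"tz":-0.04,"rx":0,"ry":0,"rz":0,"gripper":1}
    - {"tx":-0.043,"ty":-0.09,"tz":0,"rx":0,"ry":0,"rz":0,"gripper":1}
    - {"tx":0,"ty":0,"tz":0,"rx":0,"ry":0,"rz":-0.334,"gripper":1}
    - {"tx":0,"ty":0,"tz":0,"rx":0,"ry":0,"rz":-0.334,"gripper":1}
    - {"tx":0,"ty":0,"tz":0,"rx":0,"ry":0,"rz":-0.334,"gripper":1}
    - {"tx":0,"ty":0,"tz":0,"rx":0,"ry":0,"rz":-0.334,"gripper":1}
    - {"tx":0,"ty":0,"tz":0,"rx":0,"ry":0,"rz":-0.334,"gripper":1}
    - {"tx":0,"ty":0,"tz":0,"rx":0,"ry":0,"rz":-0.334,"gripper":1}
    - {"tx":0,"ty":0,"tz":0,"rx":0,"ry":0,"rz":-0.334,"gripper":1}
    - {"tx":0,"ty":0,"tz":0,"rx":0,"ry":0,"rz":-0.334,"gripper":1}
    - {"tx":0,"ty":0,"tz":0,"rx":0,"ry":0,"rz":-0.334,"gripper":1}

```text
time_s: 16.18
ee_pos: [550.0, 295.3, 46.3]
ee_rot: [-179.9, 0.1, 104.6]
force: [-0.2, 0.3, 0.1]
gripper_width: 0.6
gripper_force: 0.0
```

```bash
cat >> h.py <<'E'
C0=np.array([568.8,81.2]);EX=np.array([.969,.247]);EY=np.array([-.247,.969])
def sh(p): d=np.array(p[:2])-C0; return np.array([d@EX,d@EY]).round(1)
E
python3 - <<'E'
from h import *
f=grab('top'); s=f['s']; print(sh(s['ee_pos']),s['ee_pos'],s['ee_rot'],s['force'])
im=f['frame']; t=cv2.imread('pics/top1.png')[...,::-1]
# shelf region change of cup/mould
print(np.abs(im.astype(int)-t)[195:280,300:350].mean())
w=grab('wrist'); save(w,'w8.png'); print([ (sx,sy,proj(w,[*(C0+sx*EX+sy*EY),16]).round(0)) for sx,sy in((36,187),(22,187),(50,187),(-36,205),(36,130))])
E
```

```text
[ 34.6 212.1] [549.95812574 295.32241649  46.27829514] [-1.79863359e+02  7.17092257e-02  1.04628427e+02] [-0.1504376   0.32362592  0.12305271]
9.202588235294117
[(36, 187, array([325., 290.])), (22, 187, array([306., 290.])), (50, 187, array([345., 290.])), (-36, 205, array([223., 265.])), (36, 130, array([324., 359.]))]
```

Run:
```python
from h import *
f=grab('wrist'); 
f['s']=dict(ee_pos=[462.7,176.0,21.4],ee_rot=[-180,0,104.0])
for p in [(374,142),(425,142),(488,152),(548,152)]: print(p,sh(ray(f,p,16)))
g=cv2.imread('pics/w1.png'); print(g[24:60:2,392].tolist()); print(g[24:60:2,346].tolist())
t=cv2.imread('pics/top1.png');
```

```text
(374, 142) [-50.4 193.8]
(425, 142) [-21.3 193.7]
(488, 152) [ 15.5 188.2]
(548, 152) [ 50.6 188.3]
[[90, 138, 174], [77, 117, 147], [66, 103, 130], [57, 89, 112], [58, 89, 111], [59, 90, 113], [60, 92, 116], [62, 96, 120], [64, 97, 121], [64, 97, 120], [62, 94, 119], [56, 86, 112], [42, 69, 97], [38, 64, 94], [42, 67, 96], [40, 68, 96], [39, 67, 96], [40, 67, 96]]
[[89, 136, 170], [89, 136, 170], [88, 136, 171], [72, 111, 141], [59, 92, 114], [61, 92, 115], [61, 91, 114], [59, 91, 113], [60, 91, 113], [59, 95, 129], [59, 102, 151], [59, 102, 151], [59, 102, 152], [62, 104, 152], [59, 103, 151], [63, 104, 154], [61, 103, 152], [58, 101, 152]]
```

send_rows:
  motion:
    - {"tx":0,"ty":0.003,"tz":0.06,"rx":0,"ry":0,"rz":0,"gripper":1}
    - {"tx":0,"ty":0,"tz":0.05,"rx":0,"ry":0,"rz":0,"gripper":1}
    - {"tx":0,"ty":0,"tz":0.015,"rx":0,"ry":0,"rz":0,"gripper":1}
    - {"tx":0,"ty":0,"tz":0,"rx":0,"ry":0,"rz":0,"gripper":1}
    - {"tx":0,"ty":0,"tz":0,"rx":0,"ry":0,"rz":0,"gripper":1}

```text
time_s: 16.95
ee_pos: [552.9, 296.9, -14.0]
ee_rot: [179.9, -0.0, 104.3]
force: [0.1, 0.2, -0.4]
gripper_width: 0.5
gripper_force: 0.0
```

send_rows:
  motion:
    - {"tx":0,"ty":-0.003,"tz":0.012,"rx":0,"ry":0,"rz":0,"gripper":1}
    - {"tx":-0.01,"ty":0,"tz":0,"rx":0,"ry":0,"rz":0,"gripper":1}
    - {"tx":0,"ty":0,"tz":0,"rx":0,"ry":0,"rz":0,"gripper":1}

```text
time_s: 17.32
ee_pos: [552.0, 290.9, -20.8]
ee_rot: [180.0, 0.0, 104.3]
force: [-0.2, 0.1, -0.2]
gripper_width: 0.5
gripper_force: 0.0
```

send_rows:
  motion:
    - {"tx":-0.004,"ty":0,"tz":0,"rx":0,"ry":0,"rz":0,"gripper":1}
    - {"tx":-0.004,"ty":0,"tz":0,"rx":0,"ry":0,"rz":0,"gripper":1}

```text
time_s: 17.58
ee_pos: [553.0, 287.3, -20.9]
ee_rot: [180.0, -0.0, 104.3]
force: [-0.4, -0.1, -0.7]
gripper_width: 0.3
gripper_force: 0.2
```

send_rows:
  motion:
    - {"tx":-0.004,"ty":0,"tz":0,"rx":0,"ry":0,"rz":0,"gripper":1}
    - {"tx":-0.004,"ty":0,"tz":0,"rx":0,"ry":0,"rz":0,"gripper":1}

```text
time_s: 17.82
ee_pos: [554.0, 283.4, -20.9]
ee_rot: [180.0, -0.0, 104.3]
force: [-0.6, 0.5, -0.1]
gripper_width: 0.4
gripper_force: 0.2
```

send_rows:
  motion:
    - {"tx":-0.004,"ty":0,"tz":0,"rx":0,"ry":0,"rz":0,"gripper":1}
    - {"tx":-0.004,"ty":0,"tz":0,"rx":0,"ry":0,"rz":0,"gripper":1}

```text
time_s: 18.08
ee_pos: [554.9, 279.5, -20.9]
ee_rot: [180.0, 0.0, 104.3]
force: [0.6, 0.4, -0.0]
gripper_width: 0.4
gripper_force: 0.2
```

send_rows:
  motion:
    - {"tx":-0.004,"ty":0,"tz":0,"rx":0,"ry":0,"rz":0,"gripper":1}
    - {"tx":-0.004,"ty":0,"tz":0,"rx":0,"ry":0,"rz":0,"gripper":1}

```text
time_s: 18.32
ee_pos: [555.9, 275.6, -21.0]
ee_rot: [180.0, 0.0, 104.3]
force: [0.5, 0.1, 0.5]
gripper_width: 0.6
gripper_force: 0.2
```

Run:
```python
from h import *
f=grab('scene'); print(sh(f['s']['ee_pos']),f['s']['force'].round(2))
im=f['frame']; c=cv2.resize(im[220:345,370:490],None,fx=4.8,fy=4.8,interpolation=3).copy()
for sy,col in((166,(0,255,0)),(188,(255,0,0)),(194,(255,0,0))):
  for sx in (22,50) if sy<190 else (-50,-22):
    u=(proj(f,[*(C0+sx*EX+sy*EY),16])-[370,220])*4.8; cv2.circle(c,tuple(u.astype(int)),4,col,1)
f['frame']=c; save(f,'s4.png')
```

```text
[ 35.5 191.5] [0.48 0.12 0.48]
```

View pics/s4.png

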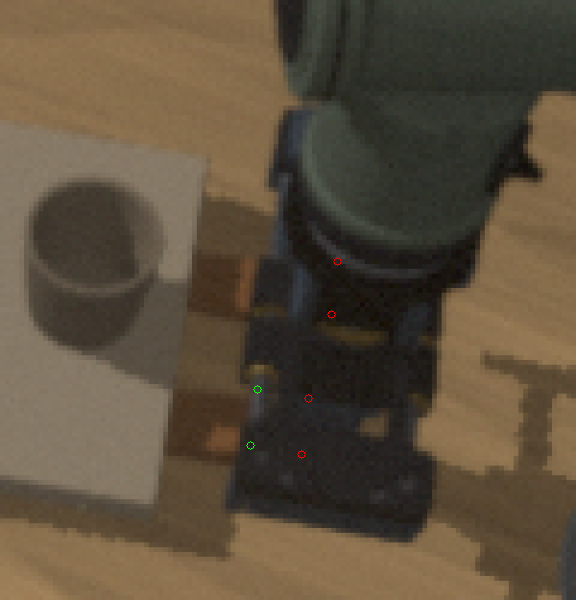

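That was my last view. The gripper stands behind the far-left wedge and hides the heel, with the shelf end and the near-left wedge clear. I'll keep pushing in small steps and watch the force.

send_rows:
  motion:
    - {"tx":-0.004,"ty":0,"tz":0,"rx":0,"ry":0,"rz":0,"gripper":1}
    - {"tx":-0.002,"ty":0,"tz":0,"rx":0,"ry":0,"rz":0,"gripper":1}

```text
time_s: 18.62
ee_pos: [556.6, 272.7, -21.0]
ee_rot: [-180.0, 0.0, 104.3]
force: [-0.7, 0.7, 0.4]
gripper_width: 0.8
gripper_force: 0.2
```

send_rows:
  motion:
    - {"tx":-0.002,"ty":0,"tz":0,"rx":0,"ry":0,"rz":0,"gripper":1}
    - {"tx":-0.002,"ty":0,"tz":0,"rx":0,"ry":0,"rz":0,"gripper":1}

```text
time_s: 18.88
ee_pos: [557.1, 270.8, -21.0]
ee_rot: [-180.0, 0.0, 104.3]
force: [-1.2, 0.2, 0.4]
gripper_width: 0.1
gripper_force: 0.2
```

send_rows:
  motion:
    - {"tx":-0.002,"ty":0,"tz":0,"rx":0,"ry":0,"rz":0,"gripper":1}
    - {"tx":0,"ty":0,"tz":0,"rx":0,"ry":0,"rz":0,"gripper":1}

```text
time_s: 19.12
ee_pos: [557.4, 269.8, -21.0]
ee_rot: [-180.0, 0.0, 104.3]
force: [-0.5, 1.0, 0.2]
gripper_width: 0.3
gripper_force: 0.0
```

send_rows:
  motion:
    - {"tx":-0.002,"ty":0,"tz":0,"rx":0,"ry":0,"rz":0,"gripper":1}
    - {"tx":0,"ty":0,"tz":0,"rx":0,"ry":0,"rz":0,"gripper":1}

```text
time_s: 19.38
ee_pos: [557.6, 268.9, -21.0]
ee_rot: [-180.0, 0.0, 104.3]
force: [-0.5, 0.2, -0.6]
gripper_width: 0.5
gripper_force: 0.1
```

send_rows:
  motion:
    - {"tx":-0.002,"ty":0,"tz":0,"rx":0,"ry":0,"rz":0,"gripper":1}
    - {"tx":0,"ty":0,"tz":0,"rx":0,"ry":0,"rz":0,"gripper":1}

```text
time_s: 19.62
ee_pos: [557.8, 268.3, -21.0]
ee_rot: [180.0, -0.0, 104.3]
force: [-0.5, 1.7, -1.3]
gripper_width: 0.5
gripper_force: 1.1
```

send_rows:
  motion:
    - {"tx":-0.002,"ty":0,"tz":0,"rx":0,"ry":0,"rz":0,"gripper":1}
    - {"tx":0,"ty":0,"tz":0,"rx":0,"ry":0,"rz":0,"gripper":1}

```text
time_s: 19.88
ee_pos: [557.9, 267.8, -21.0]
ee_rot: [180.0, -0.1, 104.3]
force: [-1.4, 4.4, -0.3]
gripper_width: 0.3
gripper_force: 2.5
```

send_rows:
  motion:
    - {"tx":-0.0006,"ty":0,"tz":0,"rx":0,"ry":0,"rz":0,"gripper":1}
    - {"tx":0,"ty":0,"tz":0,"rx":0,"ry":0,"rz":0,"gripper":1}

```text
time_s: 20.12
ee_pos: [557.9, 267.8, -20.9]
ee_rot: [180.0, -0.1, 104.3]
force: [-1.4, 5.7, -0.4]
gripper_width: 0.5
gripper_force: 2.9
```

Resistance reached 5.7 N without movement, so the wedge is snug. I'll back off and re-test the corner.

send_rows:
  motion:
    - {"tx":0.03,"ty":0,"tz":0,"rx":0,"ry":0,"rz":0,"gripper":1}
    - {"tx":0,"ty":0,"tz":-0.07,"rx":0,"ry":0,"rz":0,"gripper":1}
    - {"tx":0,"ty":0,"tz":-0.07,"rx":0,"ry":0,"rz":0,"gripper":1}
    - {"tx":0,"ty":0,"tz":0,"rx":0,"ry":0,"rz":0.334,"gripper":1}
    - {"tx":0,"ty":0,"tz":0,"rx":0,"ry":0,"rz":0.334,"gripper":1}
    - {"tx":0,"ty":0,"tz":0,"rx":0,"ry":0,"rz":0.334,"gripper":1}
    - {"tx":0,"ty":0,"tz":0,"rx":0,"ry":0,"rz":0.334,"gripper":1}
    - {"tx":0,"ty":0,"tz":0,"rx":0,"ry":0,"rz":0.334,"gripper":1}
    - {"tx":0,"ty":0,"tz":0,"rx":0,"ry":0,"rz":0.334,"gripper":1}
    - {"tx":0,"ty":0,"tz":0,"rx":0,"ry":0,"rz":0.334,"gripper":1}
    - {"tx":0,"ty":0,"tz":0,"rx":0,"ry":0,"rz":0.334,"gripper":1}
    - {"tx":0,"ty":0,"tz":0,"rx":0,"ry":0,"rz":0.334,"gripper":1}

```text
time_s: 21.62
ee_pos: [554.4, 281.3, 49.0]
ee_rot: [179.9, 0.0, 13.8]
force: [0.4, -0.5, -0.4]
gripper_width: 0.5
gripper_force: 0.0
```

send_rows:
  motion:
    - {"tx":0.043,"ty":0.08,"tz":0,"rx":0,"ry":0,"rz":0,"gripper":1}
    - {"tx":0.043,"ty":0.08,"tz":0,"rx":0,"ry":0,"rz":0,"gripper":1}
    - {"tx":0,"ty":0,"tz":0.05,"rx":0,"ry":0,"rz":0,"gripper":1}
    - {"tx":0,"ty":0,"tz":0.02,"rx":0,"ry":0,"rz":0,"gripper":1}
    - {"tx":0,"ty":0,"tz":0,"rx":0,"ry":0,"rz":0,"gripper":1}

```text
time_s: 22.25
ee_pos: [614.7, 214.3, 13.1]
ee_rot: [180.0, 0.1, 14.2]
force: [0.9, 1.1, 0.4]
gripper_width: 0.4
gripper_force: 0.0
```

send_rows:
  motion:
    - {"tx":0,"ty":0,"tz":0.02,"rx":0,"ry":0,"rz":0,"gripper":1}
    - {"tx":0,"ty":0,"tz":0,"rx":0,"ry":0,"rz":0,"gripper":1}
    - {"tx":0,"ty":0,"tz":0,"rx":0,"ry":0,"rz":0,"gripper":1}

```text
time_s: 22.62
ee_pos: [615.7, 214.4, 4.4]
ee_rot: [180.0, -0.0, 14.1]
force: [0.4, -0.1, -0.1]
gripper_width: 0.2
gripper_force: 0.0
```

send_rows:
  motion:
    - {"tx":0,"ty":0,"tz":0.002,"rx":0,"ry":0,"rz":0,"gripper":1}
    - {"tx":0,"ty":0,"tz":0,"rx":0,"ry":0,"rz":0,"gripper":1}

```text
time_s: 22.88
ee_pos: [615.7, 214.2, 3.2]
ee_rot: [180.0, -0.0, 14.1]
force: [0.7, 0.4, -1.0]
gripper_width: 0.5
gripper_force: 0.0
```

send_rows:
  motion:
    - {"tx":0,"ty":0,"tz":0.003,"rx":0,"ry":0,"rz":0,"gripper":1}
    - {"tx":0,"ty":0,"tz":0,"rx":0,"ry":0,"rz":0,"gripper":1}

```text
time_s: 23.12
ee_pos: [615.9, 214.2, 1.9]
ee_rot: [180.0, -0.0, 14.1]
force: [-1.0, -0.4, 2.0]
gripper_width: 0.5
gripper_force: 1.3
```

send_rows:
  motion:
    - {"tx":0,"ty":0,"tz":0.001,"rx":0,"ry":0,"rz":0,"gripper":1}
    - {"tx":0,"ty":0,"tz":0,"rx":0,"ry":0,"rz":0,"gripper":1}

```text
time_s: 23.38
ee_pos: [615.9, 214.2, 1.9]
ee_rot: [180.0, -0.0, 14.1]
force: [-1.1, 0.1, 5.5]
gripper_width: 0.4
gripper_force: 2.8
```

send_rows:
  motion:
    - {"tx":0,"ty":0,"tz":0.001,"rx":0,"ry":0,"rz":0,"gripper":1}
    - {"tx":0,"ty":0,"tz":0,"rx":0,"ry":0,"rz":0,"gripper":1}

```text
time_s: 23.62
ee_pos: [615.9, 214.2, 1.8]
ee_rot: [180.0, -0.1, 14.1]
force: [-1.9, -0.1, 7.9]
gripper_width: 0.4
gripper_force: 3.9
```

send_rows:
  motion:
    - {"tx":0,"ty":0,"tz":-0.04,"rx":0,"ry":0,"rz":0,"gripper":1}
    - {"tx":0,"ty":0,"tz":-0.1,"rx":0,"ry":0,"rz":0,"gripper":1}
    - {"tx":0,"ty":0,"tz":-0.1,"rx":0,"ry":0,"rz":0,"gripper":1}
    - {"tx":0,"ty":0,"tz":-0.1,"rx":0,"ry":0,"rz":0,"gripper":1}
    - {"tx":-0.08,"ty":-0.08,"tz":-0.04,"rx":0,"ry":0,"rz":0,"gripper":1}
    - {"tx":-0.08,"ty":-0.08,"tz":0,"rx":0,"ry":0,"rz":0,"gripper":1}
    - {"tx":-0.08,"ty":-0.08,"tz":0,"rx":0,"ry":0,"rz":0,"gripper":1}
    - {"tx":0,"ty":0,"tz":0,"rx":0,"ry":0,"rz":0,"gripper":1}

```text
time_s: 24.62
ee_pos: [466.9, 302.7, 190.7]
ee_rot: [-180.0, 0.1, 14.4]
force: [0.4, -0.2, -0.4]
gripper_width: 0.3
gripper_force: 0.0
```

Run:
```python
from h import *
f=grab('scene'); im=f['frame']; a=cv2.imread('pics/scene1.png')[...,::-1]
d=np.abs(im.astype(int)-a).max(2); print(f['s']['force'].round(1))
for n,(x0,x1,y0,y1) in dict(mould=(284,332,233,285),cup=(372,408,256,294),nlw=(413,442,270,290),flw=(410,436,298,322),rw=(255,285,245,293),shelf=(285,370,285,325)).items(): print(n,d[y0:y1,x0:x1].mean().round(1),np.percentile(d[y0:y1,x0:x1],98))
hsv=cv2.cvtColor(im,cv2.COLOR_RGB2HSV)
# shelf end and wedge ends along projected centre lines
for sx,lo in((36,150),(-36,150)):
    row=[(sy,tuple(int(v) for v in hsv[tuple(np.round(proj(f,[*(C0+sx*EX+sy*EY),16])).astype(int)[::-1])])) for sy in range(lo,205,4)]; print(sx,row)
```

```text
[ 0.4 -0.2 -0.4]
mould 3.9 9.0
cup 3.8 9.0
nlw 3.6 8.0
flw 10.8 41.0
rw 3.8 8.0
shelf 3.8 8.0
36 [(150, (15, 146, 70)), (154, (14, 124, 72)), (158, (13, 136, 73)), (162, (14, 140, 73)), (166, (16, 111, 85)), (170, (17, 115, 89)), (174, (16, 115, 84)), (178, (19, 110, 86)), (182, (17, 113, 88)), (186, (17, 109, 89)), (190, (17, 117, 87)), (194, (17, 110, 93)), (198, (17, 109, 91)), (202, (17, 112, 93))]
-36 [(150, (16, 144, 78)), (154, (12, 147, 106)), (158, (13, 142, 113)), (162, (13, 142, 111)), (166, (14, 146, 112)), (170, (14, 146, 110)), (174, (14, 141, 110)), (178, (13, 142, 113)), (182, (14, 145, 107)), (186, (14, 146, 110)), (190, (13, 139, 112)), (194, (17, 110, 111)), (198, (17, 111, 133)), (202, (17, 113, 111))]
```

The heel now ends at sy≈165, matching the 166 expected for snug. The far-left corner held firm at 7.9 N at its original height, and nothing else changed.

```bash
python3 -c "
from workcell import env
print(env.job_done())"
```

```text
the job is handed in; nothing more can be done
None
```

The far-left corner was the one rocking; I pushed its wedge in until snug, and the corner now holds firm at its original height under about 8 N, with the other wedges, mould and cup unmoved and the job handed in at about 25 s; I pressed only the two left corners, not the right ones.

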